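# Unclip the charged battery pack

### The job

Two battery packs for the dust sampler stand clipped in their chargers. Take the charged one, with the green top, out of its charger by squeezing its two orange side buttons together and lifting it straight out, then set it down upright in the blue tray without dropping it. Leave the pack with the red top clipped in its charger.

Things in the scene. Friction and masses are not known exactly. Their poses are not given: they have to be found in the camera images.
- pack_green: Charged battery pack, upright: black with green top, 46 (x) by 36 (y) by 88 mm tall (z up), 0.2 to 0.35 kg; origin at the centre of its underside. Starts in a fixed white charger, underside 10 mm above the bench, about 2 mm play; the charger ends 34 mm above the pack's underside. Hooks on the buttons hold it down; free, it lifts straight up, clear after 40 mm.
- pack_green_left (a joint): Travel of the orange release button on the green-topped pack's +y side, m: 0 out, 0.009 pressed flush with the side. Button 14 mm wide (x) by 18 mm high, centred 64 mm above the pack's underside, 9 mm proud (54 mm over both buttons). Spring 0.7 N per mm, about 6 N when flush; springs back out when let go.
- pack_green_right (a joint): The same for the opposed button on the -y side. Each button carries a low hook caught under a lip of the charger: the pack comes out only with both pressed together. Squeeze both flush, so that the fingers rest on the 36 mm wide body, and lift it by that grasp.
- pack_red: The other battery pack, still charging, to be left clipped in its own charger: same shape, size, axes, origin and kind of charger, but with a red top.
- tray: Fixed blue open tray, 170 (x) by 130 (y) by 30 mm high outside, walls and floor 5 mm thick; empty. Origin at the centre of its underside, on the bench; the inner floor is 5 mm above it.

How it is judged:
On the way, in this order (a step that is already met when the one before it is completed fails the run):
1. both side buttons of the green-topped pack are pressed in at the same time (over 5 mm each) (value of joint each of pack_green_left, pack_green_right above 0.005 m), for 0.2 s.
2. the green-topped pack is lifted out of its charger, its buttons held pressed (all of step 1 and height (world z) of pack_green above 0.055 m), for 0.05 s.
3. the green-topped pack is lowered into the tray, still held when its underside is less than 25 mm above the tray's floor (x of pack_green in the frame of tray between -0.065 and 0.065 m and y of pack_green in the frame of tray between -0.045 and 0.045 m and z of pack_green in the frame of tray below 0.03 m and contact force between the fingers and pack_green above 1 N), for 0.05 s.
At the end, for the whole second after the job is handed in: The green-topped pack stands upright (within 10 degrees) and at rest on the floor of the blue tray, inside its walls (origin within 65 mm along x and 45 mm along y of the tray's centre); the red-topped pack is still in its charger, within 15 mm of where it was (x of pack_green in the frame of tray between -0.065 and 0.065 m and y of pack_green in the frame of tray between -0.045 and 0.045 m and z of pack_green in the frame of tray below 0.012 m and angle between pack_green's own z axis and vertical below 0.17 rad and linear speed of pack_green below 0.02 m/s and distance of pack_red from where it was at the start of the episode below 0.015 m); the robot touches nothing.
It fails at once if the red-topped pack is shifted by more than 15 mm (distance of pack_red from where it was at the start of the episode above 0.015 m).
It also fails if it takes over 43 s, if anything falls off the work surface, if the arm or the gripper's body presses on something with over 40 N, if the wrist force passes 120 N, or if a joint passes its speed limit or range.

### The arm

A 6-joint arm with a two-finger parallel gripper is mounted at the origin on the work surface. World frame = base frame: x ahead of the robot, y to its left, z up, the work surface at z = 0. Lengths are in m, angles in rad, forces in N, time in s.
With the tool pointing down it reaches from about 0.375 to 0.9 m from the base axis. Payload 3.1 kg.
Tool frame: the origin (TCP) lies at the very end of the fingers, on their centre line; the grasp point (between the pads) lies 19 mm behind it; z points along the fingers, y is the line along which they close (so a half turn about z gives the same grasp; the last joint's range is limited). The gripper opens to 87 mm and grips with 3 to 60 N. Pads are 19 mm wide; open, the fingers measure 117 mm over their backs; the gripper's body (75 mm by 190 mm) begins 51 mm behind the grasp point.
Start: joints at [1.137, 0.527, 1.433, -0, 1.181, -0.178], TCP at [0.158, 0.605, 0.223] pointing down, gripper open.
Joint ranges: [-3.08, 3.08], [-0.75, 2.2], [0.22, 2.44], [-1.43, 4.57], [0, 2.65], [-2.85, 2.85]. Speed limits (rad/s): [2.79, 2.79, 3.14, 3.14, 3.14, 3.14].

### API

Orientations are given as a unit quaternion [x, y, z, w].
In Python, from rig import status, viewer, robot gives the robot as it stands.
- The arm moves only by the tool arm_command, never from a script. Its arguments are lists of equal length, an entry for each row: "delta_rot": the turn, a rotation vector about the tool's x, y, z in degrees, a list of three; "delta_pos": the shift along the tool's x, y, z in m, a list of three; "gripper": the closure, from -1 (fully open) to 1 (shut). In form: {"delta_rot": [[rx, ry, rz], ...], "delta_pos": [[dx, dy, dz], ...], "gripper": [gripper, ...]}. A call has 1 to 12 rows; each row is the pose to reach, as a shift and turn from the pose commanded when the call began, along the tool's axes at that moment; what a row does not reach only later rows make up. A row lasts 1/12 s, in which the tool goes at most 41.7 mm and 7.16 degrees, less where a joint would pass 70% of its speed; a pose out of reach is approached as far as the arm can. A call with a gripper value outside its range is refused whole. The fingers move at their own pace and stop on an object; "grip_force" is the grip in N (left out, the last holds). Time passes only in rows, so rows that repeat a pose let the fingers close. It gives the time, the measured TCP pose, the force, the opening and the grip force at its end, in the units of the state.
- status.get_obs(): the state, without advancing time (a new reading comes with each control period).
- viewer.camera(name): name is "side" or "top" or "wrist"; returns a dict with "pixels" (480x640x3 uint8, blue, green, red), "fx", "fy", "cx", "cy" (pixels), "k1" (the pictures are not rectified: a ray, as slopes to the right and down, at radius r is drawn at 1 + k1 r^2 times it, then the intrinsics apply), "pose" (4x4, takes a point from camera to world coordinates); the wrist camera has in their place "mount" (4x4, takes a point from camera to tool coordinates, whose origin is the TCP and whose axes are the flange's). Camera axes: x right, y down, z forward; pixel columns grow to the right and rows downward; lengths in m; the calibration is good to about 2 mm. A picture is of the moment at which its call begins: read the wrist's pose just before it. There is no depth.
- robot.hand_in(): hands the job in; it is judged then, once.
The state is a dict: "time": time; "q": joint angles; "joint_velocities": joint speeds; "joint_torque": joint torques, N m; "position": TCP position; "tool_rot": TCP orientation; "ft_force": force on the tool from outside, world axes, zero at the start; "moment": the same for the moment, N m; "grip_width": finger opening in m; "grip_force": force on a finger pad.
Only numpy, scipy, OpenCV 4.12 (cv2) and the standard library are available. Lean on these libraries where they do the work, as an engineer would, in place of code of your own. Each camera call takes 0.05 s, during which the arm holds its last target. There are 200 camera calls.

## Working session

There is one attempt and no reset: what is moved stays moved. The work goes in short steps, Python scripts to look and compute and a tool call to move; the robot and the scene stay as the last step left them, time stands still between calls to the robot, and variables do not carry over. Pictures are saved under pics/ and viewed, at most 10 in all, crops included, and the job is handed in when it is done.

Besides the shell and the picture viewer there is one more tool, called after "Call:" by a JSON object that holds its "api" and its "payload". arm_command: Moves the arm, as the interface text tells. Its arguments: {"type":"object","properties":{"delta_rot":{"type":"array","items":{"type":"array","items":{"type":"number"}}},"delta_pos":{"type":"array","items":{"type":"array","items":{"type":"number"}}},"gripper":{"type":"array","items":{"type":"number"}},"grip_force":{"type":"number"}},"required":["delta_rot","delta_pos","gripper"]}

```bash
mkdir -p pics; cat > h.py <<'E'
import numpy as np, cv2
from rig import status, viewer, robot
from scipy.spatial.transform import Rotation as R
def cam(n):
    o=status.get_obs(); c=viewer.camera(n)
    if 'pose' in c: T=np.array(c['pose'])
    else:
        W=np.eye(4); W[:3,:3]=R.from_quat(o['tool_rot']).as_matrix(); W[:3,3]=o['position']; T=W@np.array(c['mount'])
    c['T']=T; c['img']=np.array(c['pixels'],dtype=np.uint8); return c
def onplane(c,uv,z):
    K=np.array([[c['fx'],0,c['cx']],[0,c['fy'],c['cy']],[0,0,1.]])
    d=np.array([[ (uv[0]-c['cx'])/c['fx'],(uv[1]-c['cy'])/c['fy']]])[0]; s=d.copy()
    for _ in range(20): s=d/(1+c['k1']*(s@s))
    v=c['T'][:3,:3]@np.array([s[0],s[1],1]); p=c['T'][:3,3]
    return p+v*(z-p[2])/v[2]
def mask(img,col):
    h=cv2.cvtColor(img,cv2.COLOR_BGR2HSV)
    r={'green':[(45,90,50),(85,255,255)],'blue':[(98,100,50),(130,255,255)],'orange':[(8,140,100),(22,255,255)],'red':[(0,140,60),(6,255,255)]}[col]
    return cv2.inRange(h,*map(np.array,r))
def blobs(img,col,amin=40):
    cs,_=cv2.findContours(mask(img,col),cv2.RETR_EXTERNAL,cv2.CHAIN_APPROX_NONE)
    return sorted([x for x in cs if cv2.contourArea(x)>amin],key=cv2.contourArea,reverse=True)
E
python3 - <<'E'
from h import *
ims=[]
for n in ['top','side']:
    c=cam(n); cv2.imwrite(f'pics/{n}0.png',c['img']); print(n,c['T'].round(3).tolist(),c['fx'],c['k1'])
    for col,z in [('green',.098),('red',.098),('orange',.074),('blue',.03)]:
        for b in blobs(c['img'],col)[:4]:
            r=cv2.minAreaRect(b); print(col,cv2.contourArea(b),np.round(r[0]),np.round(r[1]),round(r[2]),onplane(c,r[0],z).round(3))
            if n=='top' and col!='orange': print('   ',[onplane(c,q,z)[:2].round(3).tolist() for q in cv2.boxPoints(r)])
print({k:np.round(v,3) for k,v in status.get_obs().items()})
E
```

```text
top [[-0.007, -0.991, 0.133, 0.383], [-1.0, 0.005, -0.015, 0.017], [0.015, -0.133, -0.991, 1.01], [0.0, 0.0, 0.0, 1.0]] 450.7927218848688 -0.09189726539848336
green 268.5 [429. 226.] [15. 20.] 11 [ 0.543 -0.233  0.098]
    [[0.526, -0.213], [0.567, -0.222], [0.561, -0.254], [0.52, -0.244]]
green 210.5 [632. 386.] [13. 19.] 74 [ 0.202 -0.66   0.098]
    [[0.211, -0.635], [0.22, -0.679], [0.192, -0.687], [0.184, -0.642]]
red 268.5 [169. 206.] [20. 15.] 82 [0.587 0.307 0.098]
    [[0.606, 0.327], [0.61, 0.295], [0.568, 0.288], [0.564, 0.319]]
blue 4319.0 [322. 232.] [76. 59.] 83 [ 0.542 -0.012  0.03 ]
    [[0.619, 0.064], [0.636, -0.068], [0.466, -0.086], [0.451, 0.043]]
blue 54.0 [613. 467.] [8. 8.] 45 [ 0.011 -0.657  0.03 ]
    [[0.013, -0.642], [0.025, -0.657], [0.01, -0.672], [-0.002, -0.657]]
side [[0.957, -0.163, 0.242, 0.271], [-0.291, -0.489, 0.822, -0.872], [-0.016, -0.857, -0.515, 0.613], [0.0, 0.0, 0.0, 1.0]] 558.4018718047048 -0.03813430447493333
green 350.0 [384. 293.] [15. 28.] 86 [ 0.543 -0.238  0.098]
red 93.5 [316. 158.] [ 8. 19.] 77 [0.587 0.301 0.098]
orange 2770.5 [528. 194.] [41. 97.] 90 [0.974 0.019 0.074]
blue 4299.0 [341. 260.] [ 52. 100.] 74 [ 0.541 -0.033  0.03 ]
{'time': np.float64(0.1), 'q': array([ 1.136,  0.528,  1.434, -0.   ,  1.181, -0.179]), 'joint_velocities': array([ 0.   , -0.003, -0.005,  0.   , -0.002,  0.002]), 'joint_torque': array([ -0.   , -44.099, -17.715,   0.063,   0.053,  -0.   ]), 'position': array([0.158, 0.604, 0.222]), 'tool_rot': array([ 0.128,  0.992, -0.001, -0.   ]), 'ft_force': array([ 0.721,  0.336, -0.967]), 'moment': array([-0.001,  0.001,  0.041]), 'grip_force': np.float64(0.0), 'grip_width': np.float64(0.087)}
```

View pics/top0.png

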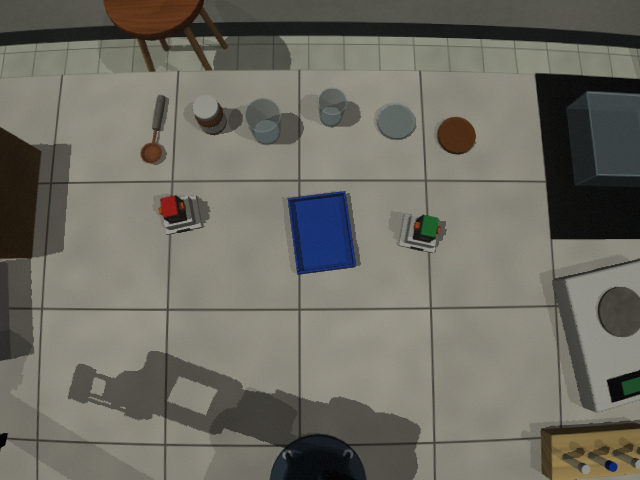

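View pics/side0.png

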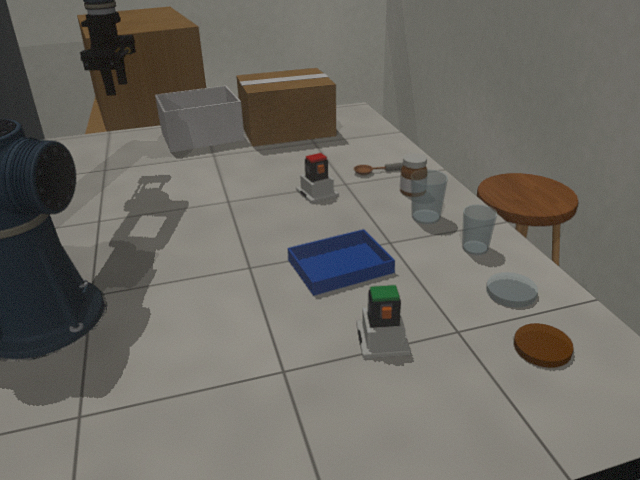

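Top view: green pack at pixel (429,226), tray at (322,232) and red pack at (169,206). The side view agrees to about 5 mm. I'll approach with a wide sweep at the current height.

Call:
{"api": "arm_command", "payload": {"delta_rot": [[0,0,0],[0,0,0],[0,0,0],[0,0,0],[0,0,0],[0,0,0],[0,0,0],[0,0,0],[0,0,0],[0,0,0],[0,0,0],[0,0,0]], "delta_pos": [[-0.427,-0.359,-0.03],[-0.427,-0.359,-0.03],[-0.427,-0.359,-0.03],[-0.427,-0.359,-0.03],[-0.427,-0.359,-0.03],[-0.427,-0.359,-0.03],[-0.427,-0.359,-0.03],[-0.427,-0.359,-0.03],[-0.427,-0.359,-0.03],[-0.427,-0.359,-0.03],[-0.427,-0.359,-0.03],[-0.427,-0.359,-0.03]], "gripper": [-1,-1,-1,-1,-1,-1,-1,-1,-1,-1,-1,-1]}}

```text
time: 1.1
position: [0.447, 0.1952, 0.2493]
tool_rot: [0.128, 0.992, -0.0, -0.0]
ft_force: [-0.1, 0.8, -0.0]
grip_width: 0.0871
grip_force: 0.0
```

Call:
{"api": "arm_command", "payload": {"delta_rot": [[0,0,0],[0,0,0],[0,0,0],[0,0,0],[0,0,0],[0,0,0],[0,0,0],[0,0,0],[0,0,0],[0,0,0],[0,0,0],[0,0,0]], "delta_pos": [[-0.2,-0.39,0],[-0.2,-0.39,0],[-0.2,-0.39,0],[-0.2,-0.39,0],[-0.2,-0.39,0],[-0.2,-0.39,0],[-0.2,-0.39,0],[-0.2,-0.39,0],[-0.2,-0.39,0],[-0.2,-0.39,0],[-0.2,-0.39,0],[-0.2,-0.39,0]], "gripper": [-1,-1,-1,-1,-1,-1,-1,-1,-1,-1,-1,-1]}}

```text
time: 2.1
position: [0.5424, -0.2365, 0.2488]
tool_rot: [0.13, 0.992, -0.001, 0.001]
ft_force: [0.1, -0.1, -0.3]
grip_width: 0.087
grip_force: 0.0
```

```bash
cat > m.py <<'E'
from h import *
import sys
c=cam('wrist'); o=status.get_obs(); print(np.round(o['position'],4),o['tool_rot'],np.round(o['joint_velocities'],3))
cv2.imwrite(f'pics/{sys.argv[1]}.png',c['img'])
Rt=R.from_quat(o['tool_rot']).as_matrix()
for col,z in [('green',.098),('orange',.074),('blue',.03)]:
    for b in blobs(c['img'],col,150)[:3]:
        r=cv2.minAreaRect(b); q=[onplane(c,p,z) for p in cv2.boxPoints(r)]
        ctr=np.mean(q,0); e=[(q[1]-q[0])[:2],(q[2]-q[1])[:2]]
        print(col,np.round(r[0]),ctr.round(4),[(round(np.hypot(*v),4),round(np.degrees(np.arctan2(v[1],v[0]))%180,1)) for v in e],'tool d',(Rt.T@(ctr-o['position'])).round(4))
E
python3 m.py w1
```

```text
[ 0.5414 -0.2334  0.2486] [ 1.29431013e-01  9.91588413e-01  6.92594210e-05 -1.63053742e-04] [ 0.048 -0.028  0.059  0.019  0.018  0.01 ]
green [324. 215.] [ 0.5436 -0.2344  0.098 ] [(np.float64(0.0319), np.float64(77.3)), (np.float64(0.042), np.float64(168.2))] tool d [-0.0024 -0.0004  0.1506]
orange [280. 390.] [ 0.7037 -0.3203  0.074 ] [(np.float64(0.0431), np.float64(96.1)), (np.float64(0.0168), np.float64(0.7))] tool d [-0.1793 -0.0424  0.1746]
blue [558. 132.] [ 0.5425 -0.0129  0.03  ] [(np.float64(0.1383), np.float64(91.3)), (np.float64(0.1787), np.float64(12.6))] tool d [0.0555 0.2134 0.2187]
```

View pics/w1.png

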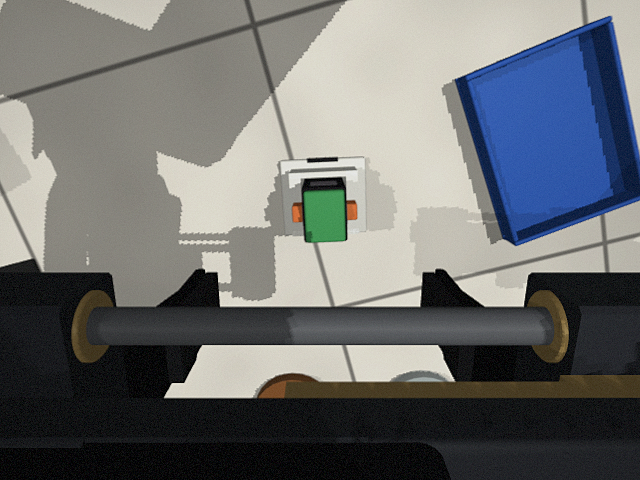

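The wrist picture shows the green top at pixel (324,215), with a button on each side and the tray at upper right. All three views agree on the pack position, about (0.544, -0.234), with yaw near -12.3°. Descending next with a turn of about -2.7°.

Call:
{"api": "arm_command", "payload": {"delta_rot": [[0,0,-2.7],[0,0,-2.7],[0,0,-2.7],[0,0,-2.7],[0,0,-2.7],[0,0,-2.7],[0,0,-2.7],[0,0,-2.7],[0,0,-2.7],[0,0,-2.7],[0,0,-2.7],[0,0,-2.7]], "delta_pos": [[-0.002,-0.0005,0.0],[-0.002,-0.0005,0.02],[-0.002,-0.0005,0.05],[-0.002,-0.0005,0.08],[-0.002,-0.0005,0.11],[-0.002,-0.0005,0.135],[-0.002,-0.0005,0.155],[-0.002,-0.0005,0.17],[-0.002,-0.0005,0.18],[-0.002,-0.0005,0.19],[-0.002,-0.0005,0.193],[-0.002,-0.0005,0.193]], "gripper": [-1,-1,-1,-1,-1,-1,-1,-1,-1,-1,-1,-1]}}

```text
time: 3.15
position: [0.5429, -0.2311, 0.056]
tool_rot: [0.104, 0.995, 0.0, -0.001]
ft_force: [0.5, -0.6, -0.0]
grip_width: 0.0875
grip_force: 0.0
```

```bash
python3 m.py w2
```

```text
[ 0.5433 -0.2315  0.0567] [ 1.03973311e-01  9.94580080e-01 -3.41009414e-05  1.22116189e-04] [-0.004 -0.016 -0.011 -0.001  0.    -0.002]
green [312. 371.] [ 0.5525 -0.2363  0.098 ] [(np.float64(0.0314), np.float64(78.2)), (np.float64(0.02), np.float64(169.6))] tool d [-0.01   -0.0027 -0.0413]
green [313. 296.] [ 0.5257 -0.2305  0.098 ] [(np.float64(0.0074), np.float64(165.3)), (np.float64(0.0308), np.float64(77.2))] tool d [ 0.0174 -0.0026 -0.0413]
blue [606. 154.] [ 0.5177 -0.0922  0.03  ] [(np.float64(0.0276), np.float64(78.3)), (np.float64(0.1091), np.float64(179.6))] tool d [0.0539 0.131  0.0267]
```

View pics/w2.png

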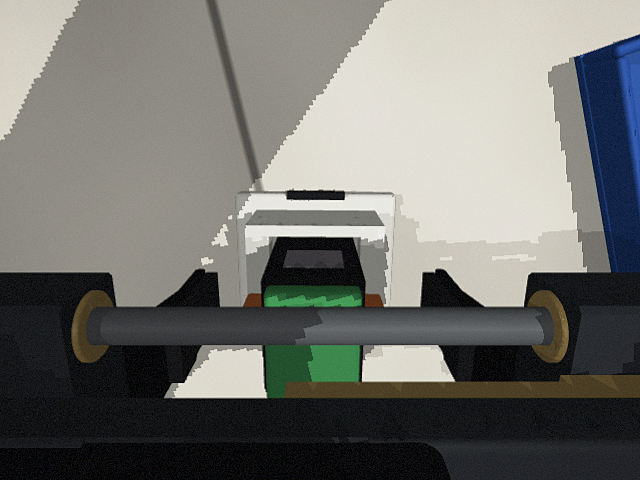

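The picture shows the pack between the fingers: the green strip is centred on column 312, about 2.6 mm to the -y tool side. I'll correct for that and squeeze.

Call:
{"api": "arm_command", "payload": {"delta_rot": [[0,0,0],[0,0,0],[0,0,0],[0,0,0],[0,0,0],[0,0,0],[0,0,0],[0,0,0],[0,0,0],[0,0,0],[0,0,0],[0,0,0]], "delta_pos": [[0,-0.0025,0.001],[0,-0.0025,0.001],[0,-0.0025,0.001],[0,-0.0025,0.001],[0,-0.0025,0.001],[0,-0.0025,0.001],[0,-0.0025,0.001],[0,-0.0025,0.001],[0,-0.0025,0.001],[0,-0.0025,0.001],[0,-0.0025,0.001],[0,-0.0025,0.001]], "gripper": [-1,-1,-1,1,1,1,1,1,1,1,1,1], "grip_force": 30}}

```text
time: 4.2
position: [0.5426, -0.2339, 0.0554]
tool_rot: [0.104, 0.995, 0.0, -0.0]
ft_force: [-0.2, -1.5, -2.1]
grip_width: 0.0355
grip_force: 30.0
```

The opening is 36 mm, so both buttons are flush. Lifting straight up.

Call:
{"api": "arm_command", "payload": {"delta_rot": [[0,0,0],[0,0,0],[0,0,0],[0,0,0],[0,0,0],[0,0,0],[0,0,0],[0,0,0],[0,0,0],[0,0,0],[0,0,0],[0,0,0]], "delta_pos": [[0,0,0],[0,0,-0.003],[0,0,-0.008],[0,0,-0.014],[0,0,-0.022],[0,0,-0.03],[0,0,-0.04],[0,0,-0.05],[0,0,-0.06],[0,0,-0.07],[0,0,-0.08],[0,0,-0.08]], "gripper": [1,1,1,1,1,1,1,1,1,1,1,1]}}

```text
time: 5.2
position: [0.544, -0.2351, 0.1381]
tool_rot: [0.104, 0.995, -0.001, 0.002]
ft_force: [0.5, -0.1, -3.0]
grip_width: 0.0357
grip_force: 30.0
```

```bash
python3 - <<'E'
from h import *
c=cam('side'); cv2.imwrite('pics/s1.png',cv2.resize(c['img'][130:400,230:590],None,fx=2,fy=2)); o=status.get_obs()
print(o['position'],o['ft_force'],o['grip_width'],o['grip_force'])
Rt=R.from_quat(o['tool_rot']).as_matrix()
t=cam('top')
for b in blobs(t['img'],'blue')[:1]:
    r=cv2.minAreaRect(b); q=[onplane(t,p,.03) for p in cv2.boxPoints(r)]; print('tray now',np.mean(q,0).round(4))
m=np.array([.5425,-.0125,0]); print('tool d to tray',(Rt.T@(m-o['position'])).round(4))
E
```

```text
[ 0.54351546 -0.23479071  0.13701911] [ 0.2735954   0.29856035 -3.34551932] 0.03555014114333417 29.972831070190296
tool d to tray [0.0475 0.2174 0.1366]
```

View pics/s1.png

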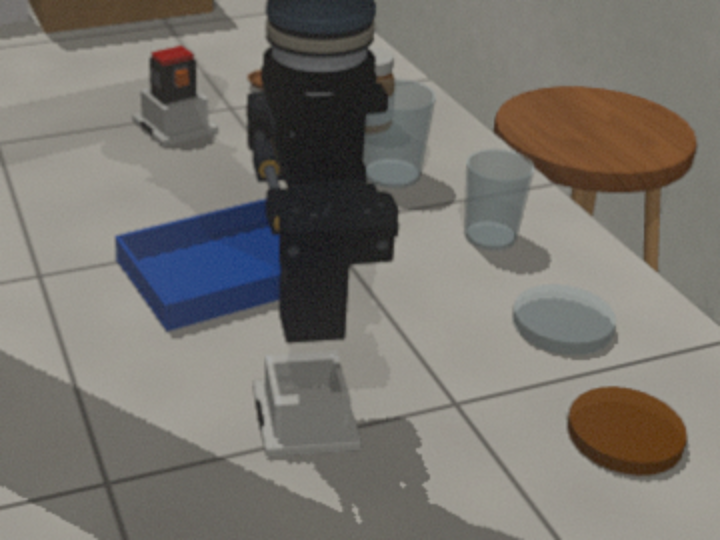

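The crop shows the charger at (300,400) empty, the pack in the gripper at (315,300), and the red pack in place at (175,80). Carrying it over to the tray.

Call:
{"api": "arm_command", "payload": {"delta_rot": [[0,0,0],[0,0,0],[0,0,0],[0,0,0],[0,0,0],[0,0,0],[0,0,0],[0,0,0],[0,0,0],[0,0,0],[0,0,0],[0,0,0]], "delta_pos": [[0.003,0.012,0],[0.008,0.035,0],[0.014,0.065,0],[0.021,0.095,0],[0.027,0.125,0],[0.033,0.15,0],[0.038,0.175,0],[0.043,0.195,0],[0.046,0.208,0],[0.047,0.215,0],[0.047,0.217,0],[0.047,0.217,0]], "gripper": [1,1,1,1,1,1,1,1,1,1,1,1]}}

```text
time: 6.3
position: [0.5418, -0.0122, 0.1352]
tool_rot: [0.104, 0.995, -0.0, 0.0]
ft_force: [0.0, 0.6, -2.3]
grip_width: 0.0358
grip_force: 30.0
```

Call:
{"api": "arm_command", "payload": {"delta_rot": [[0,0,0],[0,0,0],[0,0,0],[0,0,0],[0,0,0],[0,0,0],[0,0,0],[0,0,0],[0,0,0],[0,0,0],[0,0,0],[0,0,0]], "delta_pos": [[0,0,0],[0,0,0.005],[0,0,0.015],[0,0,0.028],[0,0,0.04],[0,0,0.052],[0,0,0.062],[0,0,0.07],[0,0,0.075],[0,0,0.079],[0,0,0.081],[0,0,0.081]], "gripper": [1,1,1,1,1,1,1,1,1,1,1,1]}}

```text
time: 7.3
position: [0.5416, -0.0122, 0.0541]
tool_rot: [0.104, 0.995, 0.0, -0.0]
ft_force: [0.2, 1.2, -2.6]
grip_width: 0.0358
grip_force: 30.0
```

```bash
python3 - <<'E'
from h import *
c=cam('side'); cv2.imwrite('pics/s2.png',cv2.resize(c['img'][130:400,230:590],None,fx=2,fy=2)); o=status.get_obs()
print(o['position'],o['ft_force'],o['grip_width'],o['grip_force'])
E
```

```text
[ 0.54182001 -0.01225674  0.0545299 ] [ 0.07994511  0.86093507 -3.32151005] 0.036055645254511326 29.97281434480101
```

View pics/s2.png

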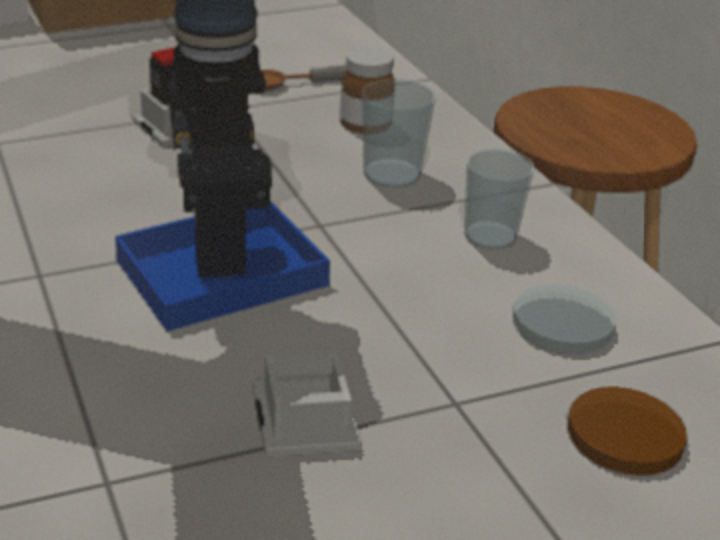

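The crop shows the pack at (220,250), inside the tray and just above its floor. Creeping down to contact.

Call:
{"api": "arm_command", "payload": {"delta_rot": [[0,0,0],[0,0,0],[0,0,0],[0,0,0],[0,0,0]], "delta_pos": [[0,0,0.001],[0,0,0.002],[0,0,0.003],[0,0,0.0035],[0,0,0.0035]], "gripper": [1,1,1,1,1]}}

```text
time: 7.77
position: [0.5416, -0.0122, 0.0509]
tool_rot: [0.104, 0.995, -0.0, 0.0]
ft_force: [0.3, -0.3, -3.1]
grip_width: 0.0357
grip_force: 30.0
```

Call:
{"api": "arm_command", "payload": {"delta_rot": [[0,0,0],[0,0,0],[0,0,0],[0,0,0]], "delta_pos": [[0,0,0.0005],[0,0,0.001],[0,0,0.001],[0,0,0.001]], "gripper": [1,1,1,1]}}

```text
time: 8.1
position: [0.5417, -0.0122, 0.0504]
tool_rot: [0.104, 0.995, -0.0, 0.0]
ft_force: [-0.9, 0.6, 2.5]
grip_width: 0.0362
grip_force: 30.0
```

The vertical force rose from -3 N to +2.5 N, so the pack is resting on the floor. Releasing gently, then retreating upward.

Call:
{"api": "arm_command", "payload": {"delta_rot": [[0,0,0],[0,0,0],[0,0,0],[0,0,0],[0,0,0],[0,0,0],[0,0,0],[0,0,0],[0,0,0],[0,0,0]], "delta_pos": [[0,0,0],[0,0,0],[0,0,0],[0,0,0],[0,0,0],[0,0,0],[0,0,0],[0,0,0],[0,0,0],[0,0,0]], "gripper": [0.1,0,-0.2,-0.4,-0.6,-0.8,-1,-1,-1,-1]}}

```text
time: 8.93
position: [0.5416, -0.0122, 0.0497]
tool_rot: [0.104, 0.995, 0.0, -0.0]
ft_force: [-0.8, 0.0, -0.1]
grip_width: 0.0845
grip_force: 0.0
```

Call:
{"api": "arm_command", "payload": {"delta_rot": [[0,0,0],[0,0,0],[0,0,0],[0,0,0],[0,0,0],[0,0,0],[0,0,0],[0,0,0],[0,0,0],[0,0,0],[0,0,0],[0,0,0]], "delta_pos": [[0,0,-0.003],[0,0,-0.01],[0,0,-0.025],[0,0,-0.045],[0,0,-0.07],[0,0,-0.1],[0,0,-0.13],[0,0,-0.16],[0,0,-0.18],[0,0,-0.19],[0,0,-0.19],[0,0,-0.19]], "gripper": [-1,-1,-1,-1,-1,-1,-1,-1,-1,-1,-1,-1]}}

```text
time: 9.93
position: [0.5412, -0.0121, 0.2399]
tool_rot: [0.104, 0.995, -0.0, 0.0]
ft_force: [-0.2, 0.5, -0.7]
grip_width: 0.087
grip_force: 0.0
```

```bash
python3 - <<'E'
from h import *
c=cam('side'); cv2.imwrite('pics/s3.png',cv2.resize(c['img'][130:400,230:590],None,fx=2,fy=2)); o=status.get_obs()
print(o['position'],o['ft_force'],o['grip_width'])
E
python3 m.py w3
```

```text
[ 0.54059259 -0.01198752  0.23881577] [ 0.0698399  -0.64901129 -0.59923408] 0.08674442155688905
[ 0.5404 -0.012   0.2383] [ 1.04182767e-01  9.94556633e-01  2.05110551e-04 -1.73567072e-03] [ 0.001  0.013  0.     0.001 -0.002  0.   ]
green [320. 220.] [ 0.5418 -0.0125  0.098 ] [(np.float64(0.0309), np.float64(78.2)), (np.float64(0.0409), np.float64(168.9))] tool d [-0.002  -0.0002  0.1403]
orange [348. 216.] [0.5479 0.009  0.074 ] [(np.float64(0.0074), np.float64(78.2)), (np.float64(0.016), np.float64(169.3))] tool d [-0.0036  0.022   0.1643]
blue [319. 201.] [ 0.5436 -0.014   0.03  ] [(np.float64(0.1283), np.float64(95.3)), (np.float64(0.1683), np.float64(8.2))] tool d [-0.0043 -0.0013  0.2083]
```

View pics/s3.png

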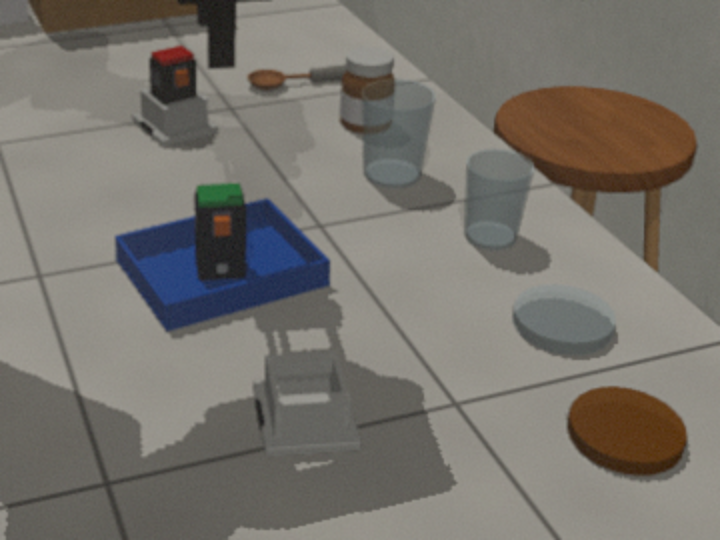

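The green pack stands upright in the tray at (220,235), the red pack is still in its charger at (175,80), and the gripper is clear.

```bash
python3 -c "
from rig import robot
print(robot.hand_in())"
```

```text
the job is handed in; nothing more can be done
None
```

I handed the job in at about 10 s: the green-topped pack stands upright near the centre of the blue tray, the red-topped pack is still clipped in its charger, and the arm is clear of everything; no verdict was returned.

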